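# Book in a label roll and hold the unwinder's tension arm for threading

## Robot

A 7-joint arm with a two-finger parallel gripper is mounted at the origin on the work surface. World frame = base frame: x ahead of the robot, y to its left, z up, the work surface at z = 0. Lengths are in m, angles in degrees, forces in N, time in s.
With the tool pointing down it reaches from about 0.425 to 0.875 m from the base axis. Payload 4.7 kg.
Tool frame: the origin (TCP) lies at the very end of the fingers, on their centre line; the grasp point (between the pads) lies 19 mm behind it; z points along the fingers, y is the direction in which the jaws open and shut (so a half turn about z gives the same grasp; the last joint's range is limited). The gripper opens to 87 mm and grips with 3 to 60 N. Pads are 19 mm wide; open, the fingers measure 117 mm over their backs; the gripper's body (75 mm by 190 mm) begins 51 mm behind the grasp point.
Start: joints at [-73.218, 18.392, -4.016, 83.108, 1.295, 78.541, -3.26], TCP at [0.179, 0.625, 0.223] pointing down, gripper open.
Joint ranges: [-163.93, 163.93], [-17.29, 119.83], [-79.2, 71.16], [3.27, 140.29], [-89.18, 269.18], [5.43, 117.66], [-154.24, 154.24]. Speed limits (degrees/s): [147.25, 147.25, 180, 180, 180, 180, 180].

## Interface

Orientations are given as [roll, pitch, yaw] about the fixed x, y, z axes, in that order (R = Rz(yaw) Ry(pitch) Rx(roll)).
In Python, from cell import * gives the robot as it stands.
- The arm moves only by the tool drive_tool, never from a script. Its argument "moves" is text: rows parted by semicolons, each of 5 numbers parted by spaces: the shift along the tool's x, y, z in m, then the turn about the tool's z in degrees, then the gripper's target within -1 to 1 (fully open at 1, half-way at 0, shut at -1). In form: x y z yaw fingers; .... A call has exactly 8 rows; each row is the pose to reach, as a shift and turn from the pose commanded when the call began, along the tool's axes at that moment; what a row does not reach only later rows make up. A row lasts 1/10 s, in which the tool goes at most 50 mm and 8.59 degrees, less where a joint would pass 70% of its speed; a pose out of reach is approached as far as the arm can. A call with a gripper value outside its range is refused whole. The fingers move at their own pace and stop on an object; "grip_force" is the grip in N (left out, the last holds). Time passes only in rows, so rows that repeat a pose let the fingers close, or fill a call up. It gives the time, the measured TCP pose, the force and the opening at its end, in the units of the state.
- get_obs(): the state, without advancing time (a new reading comes with each control period).
- read_camera(name): name is "scene" or "top" or "wrist"; returns (picture, depth): 480x640x3 uint8, red, green, blue; 480x640 float32, m along the optical axis (not along the pixel's ray), 0 where there is no reading.
- calibration(name): a dict with "intrinsics" (3x3 intrinsics, pixels), "cam_to_world" (4x4, takes a point from camera to world coordinates); the wrist camera has in their place "T_tool_cam" (4x4, takes a point from camera to tool coordinates, whose origin is the TCP and whose axes are the flange's). Camera axes: x right, y up, looking along -z (the intrinsics and any distortion apply to the point x, -y, -z); pixel columns grow to the right and rows downward; lengths in m; the calibration is good to about 2 mm. A picture is of the moment at which its call begins: read the wrist's pose just before it. calibration takes no time and is no camera call.
- sign_off(): hands the job in, once; it reports no verdict.
Trained networks look in the newest picture that a camera, given by its name, has taken for a name from the list of things; names that differ only in an ending like _2 or _b are one class to them, and where a whole thing is asked for, a point or a joint stands for the part that bears it (a point fixed in the world has none). Each returns a list of dicts, best first, with "conf" (0 to 1); they miss things now and then, are a little off and sometimes report something else, mostly with a low value. They report only what shows in the picture. A call takes as long as a camera call. They do not tell look-alikes from the thing itself.
- search_frame(camera, name): "uv" ([column, row] in pixels, amid what is visible of it).
- pinpoint(camera, name): "uv" ([column, row] in pixels: a listed point, or the origin of a listed thing).
The state is a dict: "time_s": time; "qpos": joint angles; "joint_velocities": joint speeds; "effort": joint torques, N m; "tool_pos": TCP position; "tool_rot": TCP orientation; "force": force on the tool from outside, world axes, zero at the start; "wrist_torque": the same for the moment, N m; "grip_width": finger opening in m.
Only numpy, scipy, OpenCV 4.12 (cv2) and the standard library are available. Lean on these libraries where they do the work, as an engineer would, in place of code of your own. Each camera call takes 0.05 s, during which the arm holds its last target. There are 200 camera calls.

## Task

Book in the label roll that is on the unwinder: pick up the pistol scanner, aim it squarely at the barcode sticker on the end of the roll from about 10 cm away, keep it steady there for about a second and a half, and set it back upright on the desk without dropping it. Then take the unwinder's tension arm by its roller, swing it up against its spring until it is hard against its stop, and finish while still holding it there so that I can thread the labels; leave the spare roll, the mug and the screwdriver where they are.

Things in the scene. Friction and masses are not known exactly. Their poses are not given: they have to be found in the camera images.
- unwinder: Label unwinder, fixed to the desk: grey housing 110 mm deep, 225 wide, 215 high on a steel base plate 12 high (x -127 to 118, y -140 to 130). Origin on the desk below the spindle axis (155 high), in the plane of the housing's front; z up, -x out of the front along the spindle, tension arm on the -y side. Roll: 140 diameter, end at x = -110, core chuck sticks out 7; flange disc behind it 156.
- sticker (a point): Centre of the white barcode sticker, 42 x 42 mm, flat on the outward end of the label roll, 45 mm from the spindle axis in the upper part of the roll, 186 to 200 mm above the desk. Its x axis is the unwinder's x: it points straight into the roll, so the sticker faces along -x.
- label_roll (a joint): Angle of the label roll on its spindle (rad); 0 has the sticker straight above the axis, positive brings it towards the unwinder's +y. It stays where it is unless turned.
- tension_arm (a joint): Angle of the tension arm (rad). 0: at rest, level, pointing to the unwinder's -y. It grows as the roller swings up and over towards the roll, to 1.30 at the stop, where the arm is nearly upright. A torsion spring and the arm's weight pull it back: about 3.5 N at the roller at rest, 6.5 N at the stop. Let go, it springs back to 0.
- pivot_axis (a point): Point on the tension arm's pivot axis level with the middle of the roller: 70 mm out from the housing's front, 95 mm to the -y side of the spindle axis, 100 mm above the desk. The pivot axis runs along the unwinder's x. The point turns with the arm.
- roller_mid (a point): Middle of the tension arm's roller: plain aluminium tube, 18 mm diameter, 100 mm long, level, along the unwinder's x, free to spin, 110 mm from the pivot axis. At rest 100 mm above the desk, at the stop 206 mm. The flat steel arm, 14 mm wide, joins its end at the housing, 50 mm from the middle; the rest is open from above and below. The point turns with the arm.
- scanner_head (a point): Centre of the pistol scanner's head, where it is best held: head 46 mm wide (its y), 46 high, from 47 mm behind to 54 ahead of this point, then a nose 60 wide and 50 high to 72 ahead. The scanner, about 300 g, stands upright on a flat battery foot 84 x 60 mm; this point is 142 mm above the foot's underside, over its middle. x is the way it looks, z is up.
- scanner_window (a point): Middle of the scanner's dark window at the tip of the nose, 73 mm ahead of point scanner_head; same axes: it looks along its +x. Scans by itself, no trigger needed.
- spare_roll_center (a point): Middle of a spare label roll, 140 mm diameter, 100 mm high, standing on end on the desk. Not to be moved.
- mug_center (a point): Middle of a white mug, 80 mm diameter, 95 mm high. Not to be moved.
- screwdriver_center (a point): Middle of a screwdriver, 200 mm long, 26 mm thick handle, lying on the desk. Not to be moved.
Mind the look-alikes: they are no part of the job. What is shaped like the part that bears scanner_head but blue or orange is not meant.

How it is judged (in metres and radians):
On the way, in this order (a step that is already met when the one before it is completed fails the run):
1. the scanner is aimed squarely at the sticker from about 10 cm and kept steady (x of sticker in the frame of scanner_window between 0.06 and 0.15 m and y of sticker in the frame of scanner_window between -0.015 and 0.015 m and z of sticker in the frame of scanner_window between -0.015 and 0.015 m and angle between the x axis of scanner_window and the x axis of sticker, either way round below 0.3 rad and linear speed of scanner below 0.025 m/s and angular speed of scanner below 0.25 rad/s), for 1 s.
2. the scanner stands upright on the desk again, let go (height (world z) of scanner_head between 0.134 and 0.15 m and angle between scanner_head's own z axis and vertical below 0.1 rad and contact force between the fingers and scanner below 0.1 N and linear speed of scanner below 0.02 m/s), for 0.2 s.
At the end, for the whole second after the job is handed in: Fingers hold the tension arm at its stop (1.30 rad, at most 0.06 short), contact over 1.5 N, nothing else propping it; scanner upright on the desk, let go, still. Earlier the scanner aimed within 15 mm of the sticker's centre, 60 to 150 mm off, within 0.3 rad of square, steady 1 s (all of step 2 and value of joint tension_arm above 1.24 rad and contact force between the fingers and tension_arm above 1.5 N and contact force between scanner and tension_arm below 0.1 N); the arm keeps its last pose, push and grip.
It fails at once if the scanner is let go more than 30 mm above the desk (height (world z) of scanner_head above 0.172 m and contact force between the fingers and scanner below 0.05 N).
It fails at once if the spare roll, the mug or the screwdriver is moved by more than 30 mm (distance of any of spare_roll_center, mug_center, screwdriver_center from where it was at the start of the episode above 0.03 m).
It also fails if it takes over 61 s, if anything falls off the work surface, if the arm or the gripper's body presses on something with over 40 N, if the wrist force passes 120 N, or if a joint passes its speed limit or range.

## Working session

There is one attempt and no reset: what is moved stays moved. The work goes in short steps, Python scripts to look and compute and a tool call to move; the robot and the scene stay as the last step left them, time stands still between calls to the robot, and variables do not carry over. Pictures are saved under pics/ and viewed, about 8 in all and at most 12, crops included, and the job is handed in when it is done.

Besides the shell and the picture viewer there is one more tool, called in YAML: its name, and indented under it one key for each argument. drive_tool: Moves the arm, as the interface text tells. Its arguments: {"type":"object","properties":{"moves":{"type":"string"},"grip_force":{"type":"number"}},"required":["moves"]}

```bash
mkdir -p pics; ls; python3 - <<'E'
from cell import *
import cv2,numpy as np
print(get_obs())
for n in ("scene","top"):
    im,d=read_camera(n); cv2.imwrite(f"pics/{n}0.png",im[:,:,::-1]); np.save(f"pics/{n}0.npy",d)
    c=calibration(n); print(n,c)
    for t in ("scanner_head","scanner_window","sticker","roller_mid","pivot_axis","unwinder","spare_roll_center","mug_center","screwdriver_center"):
        K=np.array(c["intrinsics"]);T=np.array(c["cam_to_world"])
        for r in pinpoint(n,t)[:3]:
            u,v=r["uv"];z=d[min(479,max(0,int(round(v)))),min(639,max(0,int(round(u))))]
            p=T@[ (u-K[0,2])/K[0,0]*z,-(v-K[1,2])/K[1,1]*z,-z,1]
            print(t,np.round(r["uv"],1),round(r["conf"],2),np.round(p[:3],3))
E
```

```text
pics
{'time_s': 0.0, 'qpos': array([-73.21824247,  18.4384941 ,  -4.01588485,  83.17601509,
         1.29539911,  78.53816489,  -3.25929931]), 'joint_velocities': array([ 0.07258921,  0.16040344, -0.04635868,  0.04464133,  0.01337918,
       -0.10488607,  0.01919393]), 'effort': array([ 7.67241709e-04, -4.91303480e+01, -4.03702743e-01, -3.12533391e+01,
       -6.41333009e-02,  4.36990173e-02,  1.80750803e-04]), 'tool_pos': array([0.1787763 , 0.6243627 , 0.22145819]), 'tool_rot': array([-1.79892591e+02,  5.95770991e-03,  1.64029138e+02]), 'force': array([-0.19355603,  0.01678549, -0.14026378]), 'wrist_torque': array([-0.01160559, -0.03170004, -0.00082892]), 'grip_width': 0.08711788186446032}
scene {'intrinsics': array([[607.83038339,   0.        , 328.67889039],
       [  0.        , 607.83038339, 233.88567677],
       [  0.        ,   0.        ,   1.        ]]), 'cam_to_world': array([[-0.55145566, -0.63326609,  0.54302   ,  1.37208647],
       [ 0.83415192, -0.42588584,  0.35044517,  0.4337341 ],
       [ 0.00933949,  0.64621615,  0.76309728,  1.33304287],
       [ 0.        ,  0. 
[... 907 characters left out ...]
63664, -0.01193884, -0.11519576],
       [-0.01394865,  0.07371122,  0.99718207,  1.65119777],
       [ 0.        ,  0.        ,  0.        ,  1.        ]])}
scanner_head [341.5 302.2] 0.9 [ 0.338 -0.147  0.168]
scanner_head [400.2 321. ] 0.84 [ 0.284 -0.304  0.17 ]
scanner_head [444.8 210.3] 0.84 [ 0.581 -0.437  0.174]
scanner_window [356.9 260.7] 0.96 [ 0.451 -0.195  0.129]
scanner_window [370.7 313.3] 0.71 [ 0.296 -0.238 -0.001]
scanner_window [424.9 208.5] 0.67 [ 0.588 -0.383  0.169]
sticker [262.2 255.8] 0.89 [0.472 0.069 0.142]
roller_mid [236.5 198.9] 0.89 [0.639 0.144 0.111]
mug_center [456.  266.9] 0.63 [ 0.429 -0.498  0.011]
screwdriver_center [268.1 158.8] 0.77 [0.772 0.06  0.025]
```

View pics/scene0.png

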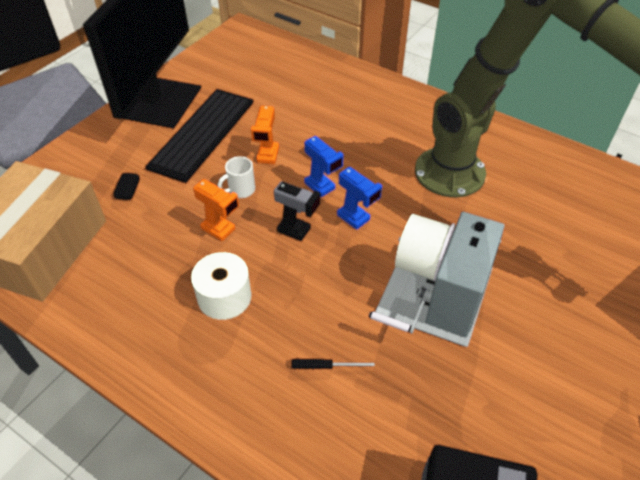

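View pics/top0.png

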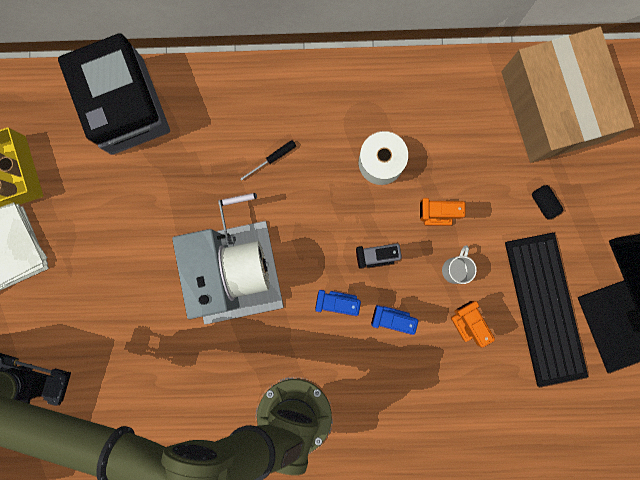

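The pictures show five pistol scanners:
- two blue, at top (338,302) and (395,319)
- two orange, at top (442,210) and (472,323)
- one black/grey, at top (378,254) and scene (296,205)

The black/grey one is the only one that is neither blue nor orange, so it is the target. It looks left, towards the roll. Next I'll enlarge it and fit its outline and the unwinder's.

```bash
cat > h.py <<'E'
from cell import *
import cv2,numpy as np
from scipy.spatial.transform import Rotation as Rn
def tool_T():
    o=get_obs();T=np.eye(4);T[:3,:3]=Rn.from_euler('xyz',o["tool_rot"],degrees=True).as_matrix();T[:3,3]=o["tool_pos"];return T
def KT(n):
    c=calibration(n);return np.array(c["intrinsics"]),(np.array(c["cam_to_world"]) if n!="wrist" else tool_T()@np.array(c["T_tool_cam"]))
def cloud(d,K,T):
    v,u=np.mgrid[:480,:640];p=np.stack([(u-K[0,2])/K[0,0]*d,-(v-K[1,2])/K[1,1]*d,-d,np.ones_like(d)],-1)@T.T
    p=p[...,:3];p[d<=0]=np.nan;return p
def ray(uv,K,T):
    r=T[:3,:3]@[(uv[0]-K[0,2])/K[0,0],-(uv[1]-K[1,2])/K[1,1],-1];return T[:3,3],r/np.linalg.norm(r)
def at_z(uv,z,K,T):
    o,r=ray(uv,K,T);return o+r*(z-o[2])/r[2]
def rect(p):
    c,s,a=cv2.minAreaRect((p[:,:2]*1000).astype(np.float32));return np.round(c,1),np.round(s,1),round(a,1),len(p)
E
python3 - <<'E'
from h import *
big=[]
for n,box in (("scene",(255,160,350,260)),("top",(330,220,430,290))):
    K,T=KT(n);d=np.load(f"pics/{n}0.npy");P=cloud(d,K,T)
    f=P.reshape(-1,3);f=f[np.isfinite(f[:,0])]
    def box_(x0,x1,y0,y1,z0,z1):
        return f[(f[:,0]>x0)&(f[:,0]<x1)&(f[:,1]>y0)&(f[:,1]<y1)&(f[:,2]>z0)&(f[:,2]<z1)]
    table=box_(.6,.7,-.1,0,-.03,.03);print(n,"table z",np.median(table[:,2]))
    q=box_(.40,.52,-.36,-.15,.155,.18);print("head top",rect(q),np.median(q[:,2]))
    q=box_(.35,.65,.05,.45,.215,.25);print("housing top",rect(q),np.median(q[:,2]))
    q=box_(.55,.75,.05,.25,.085,.125);print("roller",rect(q))
    q=box_(.35,.65,.0,.45,.19,.24);print("roll+housing",rect(q))
    im=cv2.imread(f"pics/{n}0.png");x0,y0,x1,y1=box;big.append(cv2.resize(im[y0:y1,x0:x1],(400,400),interpolation=cv2.INTER_CUBIC))
cv2.imwrite("pics/crop.png",np.hstack(big))
E
```

```text
scene table z 0.0025475055786510215
head top (array([ 471.6, -254.9]), array([ 66.6, 122. ]), 11.4, 676) 0.16824896352174357
housing top (array([451.4, 174.1]), array([203.7, 220.1]), 10.4, 3466) 0.21877537410442027
roller (array([606.8, 133.7]), array([ 92.6, 111.6]), 11.5, 428)
roll+housing (array([451.3, 174.4]), array([204.5, 222.8]), 10.3, 5144)
top table z -0.0011403928981306155
head top (array([ 466.8, -253.3]), array([ 58.4, 120.1]), 7.0, 742) 0.1654259181410349
housing top (array([448.1, 176.5]), array([191.3, 220.7]), 9.1, 2164) 0.2185694096061116
roller (array([603.7, 137. ]), array([ 90.8, 111.8]), 10.0, 302)
roll+housing (array([448.6, 177.1]), array([199.4, 223.8]), 9.2, 4831)
```

View pics/crop.png

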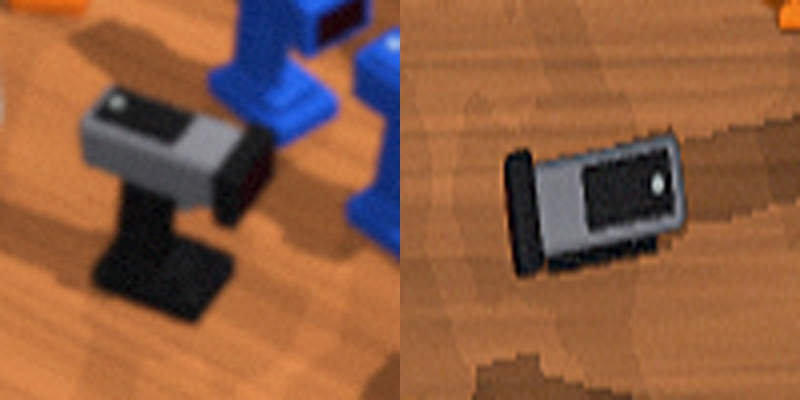

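Crop confirms it: the black/grey scanner has its nose to the left in the top view, so it faces the roll (world +y, heading about 98°). Unwinder x also points roughly to world +y. I'll move to a viewing waypoint in front of and above the roll.

drive_tool:
  moves: "0 0 -0.05 0 1; -0.02 -0.02 -0.1 8 1; -0.05 -0.04 -0.14 16 1; -0.09 -0.07 -0.17 24 1; -0.13 -0.10 -0.18 32 1; -0.17 -0.13 -0.18 40 1; -0.21 -0.16 -0.18 48 1; -0.25 -0.19 -0.18 56 1"
  grip_force: 25

```text
time_s: 1.8
tool_pos: [0.357, 0.3862, 0.4032]
tool_rot: [179.9, -0.1, 107.7]
force: [1.0, -0.0, 0.7]
grip_width: 0.0872
```

```bash
python3 - <<'E'
from h import *
np.set_printoptions(precision=3,suppress=True)
o=get_obs();print(o["tool_pos"],o["tool_rot"],o["qpos"],o["time_s"]);print(calibration("wrist"))
E
```

```text
[0.357 0.386 0.403] [179.929  -0.058 107.71 ] [-60.484   1.463  10.649  82.447  -0.284  96.023 -32.158] 1.8
{'intrinsics': array([[369.912,   0.   , 318.949],
       [  0.   , 369.912, 236.018],
       [  0.   ,   0.   ,   1.   ]]), 'T_tool_cam': array([[-0.   ,  0.971,  0.24 ,  0.065],
       [ 1.   ,  0.   ,  0.   , -0.   ],
       [ 0.   ,  0.24 , -0.971, -0.162],
       [ 0.   ,  0.   ,  0.   ,  1.   ]])}
```

drive_tool:
  moves: "-0.05 0.03 0 2 1; -0.1 0.04 0 4 1; -0.15 0.05 0 6 1; -0.2 0.05 0 8 1; -0.25 0.05 0 10 1; -0.3 0.04 0 10 1; -0.35 0.02 0.02 10 1; -0.4 0.0 0.04 10 1"

```text
time_s: 2.6
tool_pos: [0.4814, 0.0284, 0.371]
tool_rot: [179.9, -0.0, 98.0]
force: [0.9, -0.0, 0.2]
grip_width: 0.0868
```

drive_tool:
  moves: "-0.04 -0.01 0.01 0 1; -0.08 -0.02 0.02 0 1; -0.11 -0.02 0.035 0 1; -0.11 -0.02 0.035 0 1; -0.11 -0.02 0.035 0 1; -0.11 -0.02 0.035 0 1; -0.11 -0.02 0.035 0 1; -0.11 -0.02 0.035 0 1"

```text
time_s: 3.4
tool_pos: [0.477, -0.0798, 0.3361]
tool_rot: [180.0, 0.0, 98.2]
force: [0.4, -0.6, 0.5]
grip_width: 0.0868
```

```bash
python3 - <<'E'
from h import *
np.set_printoptions(precision=3,suppress=True)
o=get_obs();print(o["tool_pos"],o["tool_rot"],o["qpos"],o["time_s"])
K,T=KT("wrist");im,d=read_camera("wrist");cv2.imwrite("pics/w1.png",im[:,:,::-1]);np.save("pics/w1.npy",d);np.save("pics/w1T.npy",T)
P=cloud(d,K,T)
for t in ("sticker","roller_mid","pivot_axis","unwinder","scanner_head","scanner_window"):
    for r in pinpoint("wrist",t)[:2]:
        u,v=np.clip(np.round(r["uv"]).astype(int),0,[639,479]);print(t,np.array(r["uv"]),round(r["conf"],2),P[v,u])
E
```

```text
[ 0.477 -0.08   0.336] [179.97    0.004  98.155] [-35.106  -6.607  38.177  96.177   4.077  88.999  10.971] 3.4
sticker [347.2  32.8] 0.59 [0.477 0.068 0.192]
roller_mid [522.   5.] 0.84 [0.639 0.138 0.108]
scanner_head [290.7 376.1] 0.82 [ 0.468 -0.055  0.441]
scanner_head [170.2 259.2] 0.6 [ 0.345 -0.138  0.169]
scanner_window [189.3 196. ] 0.78 [ 0.352 -0.08   0.146]
scanner_window [285.8 322.5] 0.67 [ 0.466 -0.055  0.423]
```

View pics/w1.png

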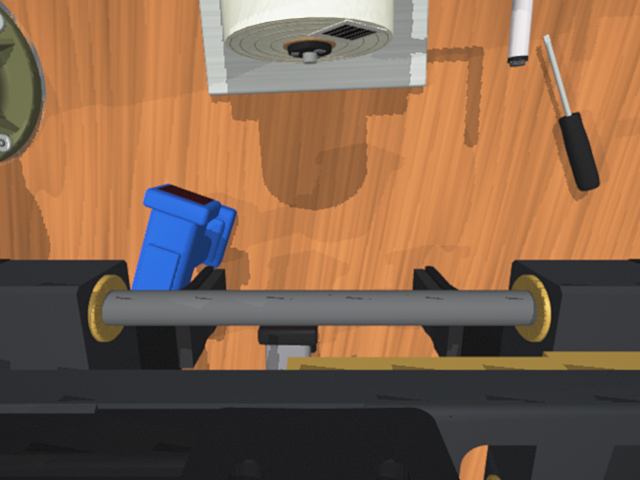

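Wrist view: the sticker's dark barcode is on the roll end at (347,33), right of the chuck at (308,50). The base-plate front edge runs from (210,94) to (425,84), the roller's open end is at (518,60), and the target scanner's nose is at (287,335).

Now I'll fit the unwinder pose.

```bash
python3 - <<'E'
from h import *
np.set_printoptions(precision=4,suppress=True)
im=cv2.imread("pics/w1.png");d=np.load("pics/w1.npy");T=np.load("pics/w1T.npy");K=KT("wrist")[0];P=cloud(d,K,T)
a,b=at_z((212,94),.012,K,T),at_z((424,85),.012,K,T);print("plate corners",a,b,np.linalg.norm(a-b),"yaw",np.degrees(np.arctan2(b[1]-a[1],b[0]-a[0]))+90)
# roll end plane
q=P[8:62,228:392].reshape(-1,3)
q=q[(q[:,1]>.04)&(q[:,1]<.09)&(q[:,2]>.12)&(q[:,2]<.222)]
A=np.c_[q[:,0],np.ones(len(q))];w=np.ones(len(q),bool)
for _ in range(8):
    c,*_=np.linalg.lstsq(A[w],q[w,1],rcond=None);r=q[:,1]-A@c;w=abs(r)<.004
print("end plane y=",c,"yaw",90+np.degrees(np.arctan(c[0])),w.sum(),len(q))
print("chuck pts",P[50,308],P[56,309],P[45,308])
# roller points
q=P[0:66,500:540].reshape(-1,3);q=q[(q[:,2]>.09)&(q[:,2]<.12)];print("roller",rect(q),q[:,2].max())
# sticker dark pixels
g=im[15:50,315:395].mean(2);m=g<90;vs,us=np.nonzero(m);print("dark bbox",us.min()+315,us.max()+315,vs.min()+15,vs.max()+15,us.mean()+315,vs.mean()+15)
for uv in((347,33),(us.mean()+315,vs.mean()+15)):
    o,r=ray(uv,K,T);t=(c[0]*o[0]+c[1]-o[1])/(r[1]-c[0]*r[0]);print("sticker on plane",uv,o+t*r)
cv2.imwrite("pics/stk.png",cv2.resize(im[0:80,220:400],(720,320),interpolation=cv2.INTER_CUBIC))
E
```

```text
plate corners [0.3281 0.0259 0.012 ] [0.5855 0.0732 0.012 ] 0.2617011526585279 yaw 100.41892250594864
end plane y= [ 0.1772 -0.0151] yaw 100.04820050637721 5399 7042
chuck pts [0.4482 0.0574 0.1685] [0.4493 0.0543 0.1626] [0.448  0.06   0.1733]
roller (array([645.2, 116.7]), array([17.6, 59.2]), 10.9, 1342) 0.11067126606668987
dark bbox 315 375 24 49 341.70998415213944 35.55150554675119
sticker on plane (347, 33) [0.4772 0.0695 0.1865]
sticker on plane (np.float64(341.70998415213944), np.float64(35.55150554675119)) [0.4736 0.0688 0.1802]
```

View pics/stk.png

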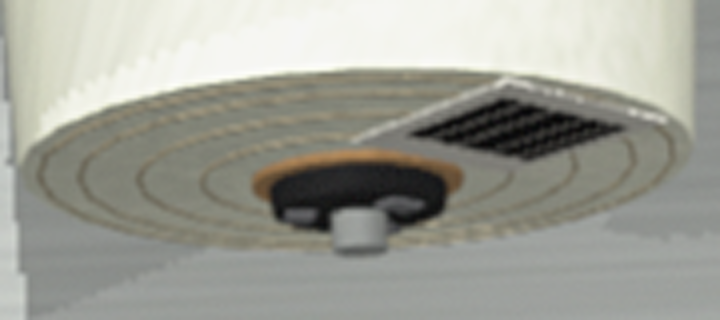

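```bash
python3 - <<'E'
from h import *
from scipy.optimize import least_squares
np.set_printoptions(precision=4,suppress=True)
T=np.load("pics/w1T.npy");K=KT("wrist")[0]
yaw=np.radians(100.2);ux=np.array([np.cos(yaw),np.sin(yaw),0]);uy=np.array([-ux[1],ux[0],0])
def proj(p):
    c=np.linalg.inv(T)@np.r_[p,1];return np.array([K[0,0]*c[0]/-c[2]+K[0,2],-K[1,1]*c[1]/-c[2]+K[1,2]])
# seen: roll end ellipse extremes l/r/bottom, sticker black centre ; unknown origin x,y , phi, and small pixel bias
def W(o,p): return np.array([o[0],o[1],0])+ux*p[0]+uy*p[1]+np.array([0,0,p[2]])
th=np.linspace(0,2*np.pi,361)
def pred(v):
    o=v[:2];e=np.array([proj(W(o,(-.11,.07*np.sin(t),.155+.07*np.cos(t)))) for t in th])
    s=proj(W(o,(-.11,.045*np.sin(v[2]),.155+.045*np.cos(v[2]))))
    return np.r_[e[:,0].min(),e[:,0].max(),e[:,1].max(),e[:,1].min(),s]+np.r_[0,0,v[3],v[3],0,v[3]]
ob=np.array([225.5,393,62,17.2,349,31.7])
r=least_squares(lambda v:np.r_[pred(v)-ob,v[3]/3],[.45,.17,-.6,0]);v=r.x
print("origin,phi,bias",v,"res",r.fun)
S=W(v,(-.11,.045*np.sin(v[2]),.155+.045*np.cos(v[2])));print("sticker",S)
print("plate corners pred",W(v,(-.127,.13,.012)),W(v,(-.127,-.14,.012)))
print("roller mid",W(v,(-.07,-.205,.1)),"open end",W(v,(-.12,-.205,.1)),"pivot",W(v,(-.07,-.095,.1)),"stop",W(v,(-.07,-.1244,.206)))
print("head target",S-ux*.173-np.array([0,0,0]))
E
```

```text
origin,phi,bias [ 0.4288  0.1719 -0.7556 -1.6002] res [-0.7104  0.7386  0.2924 -0.1984 -0.0213  0.0838 -0.5334]
sticker [0.4787 0.0691 0.1878]
plate corners pred [0.3234 0.0239 0.012 ] [0.5891 0.0717 0.012 ]
roller mid [0.643  0.1393 0.1   ] open end [0.6518 0.0901 0.1   ] pivot [0.5347 0.1198 0.1   ] stop [0.5637 0.125  0.206 ]
head target [ 0.5093 -0.1012  0.1878]
```

drive_tool:
  moves: "-0.04 -0.01 0 0 1; -0.08 -0.015 0.01 0 1; -0.12 -0.02 0.03 0 1; -0.16 -0.03 0.05 0 1; -0.183 -0.033 0.066 0 1; -0.183 -0.033 0.066 0 1; -0.183 -0.033 0.066 0 1; -0.183 -0.033 0.066 0 1"

```text
time_s: 4.55
tool_pos: [0.4705, -0.2654, 0.2703]
tool_rot: [179.9, -0.0, 98.2]
force: [0.6, 0.0, 0.1]
grip_width: 0.0868
```

```bash
python3 - <<'E'
from h import *
np.set_printoptions(precision=4,suppress=True)
o=get_obs();print(o["tool_pos"],o["tool_rot"],o["qpos"],o["time_s"])
K,T=KT("wrist");im,d=read_camera("wrist");cv2.imwrite("pics/w2.png",im[:,:,::-1]);np.save("pics/w2.npy",d);np.save("pics/w2T.npy",T)
P=cloud(d,K,T)
for t in ("scanner_head","scanner_window"):
    for r in pinpoint("wrist",t)[:3]:
        u,v=np.clip(np.round(r["uv"]).astype(int),0,[639,479]);print(t,np.array(r["uv"]),round(r["conf"],2),P[v,u],at_z(r["uv"],.142,K,T))
f=P.reshape(-1,3);q=f[(abs(f[:,0]-.468)<.06)&(abs(f[:,1]+.25)<.09)&(f[:,2]>.15)&(f[:,2]<.18)];print(rect(q),np.median(q[:,2]))
for lo in range(-320,-180,10):
    s=q[(q[:,1]*1000>lo)&(q[:,1]*1000<=lo+10)]
    if len(s)>20: print(lo+5,len(s),s[:,0].min(),s[:,0].max(),(s[:,0].min()+s[:,0].max())/2,np.median(s[:,2]))
E
```

```text
[ 0.4705 -0.2654  0.2703] [179.9409  -0.022   98.1559] [-23.9875   4.1943  53.8299  96.2465  -3.479   81.258   38.4524] 4.55
scanner_head [ 79.5 243.9] 0.84 [ 0.2967 -0.2966  0.1688] [ 0.2796 -0.3062  0.142 ]
scanner_head [317.  228.5] 0.65 [ 0.4682 -0.2598  0.169 ] [ 0.469  -0.2662  0.142 ]
scanner_head [153.2  48.7] 0.63 [ 0.3459 -0.1567  0.17  ] [ 0.3338 -0.1517  0.142 ]
scanner_window [437.5 368.6] 0.74 [ 0.4896 -0.2394  0.3699] [ 0.5927 -0.3773  0.142 ]
scanner_window [107.4 155.6] 0.73 [ 0.2964 -0.2335  0.133 ] [ 0.3016 -0.2322  0.142 ]
scanner_window [315.7 140.6] 0.57 [ 0.4588 -0.199   0.1661] [ 0.4584 -0.1985  0.142 ]
(array([ 469.4, -252.6]), array([ 59.9, 116.3]), 8.2, 9918) 0.16613359274069295
-315 52 0.4531689806815502 0.4729206848249062 0.46304483275322816 0.16375567357269508
-305 564 0.4510429947921542 0.4974071965313827 0.47422509566176846 0.1652445016759334
-295 744 0.44974952266494606 0.49682185925423583 0.47328569095959094 0.16876939687331696
-285 754 0.4484253683226841 0.49510286914232776 0.4717641187325059 0.1686807087434042
-275 786 0.44721053915641973 0.4943604732132756 0.47078550618484766 0.16868745301659707
-265 797 0.44607852618031085 0.49288898376009005 0.46948375497020045 0.1686836233486128
-255 821 0.4447380032668747 0.4917801167619573 0.468259060014416 0.16861348126627146
-245 883 0.4435274628798824 0.4907209609517238 0.4671242119158031 0.16521864294288624
-235 855 0.4422763029543668 0.4893135440404837 0.46579492349742524 0.16479077444255158
-225 880 0.4419613509787832 0.48857795938698956 0.4652696551828864 0.16485459506184605
-215 988 0.4332200344131452 0.48945879515868645 0.46133941478591584 0.16500904370440037
-205 1231 0.43245662387698136 0.4925516822466935 0.46250415306183745 0.16697592114632448
-195 563 0.43548379802833426 0.4917847477276379 0.4636342728779861 0.16585005557660337
```

View pics/w2.png

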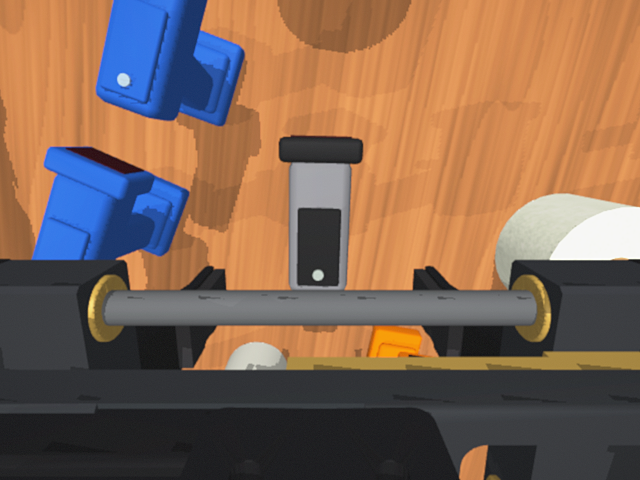

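View: the grey scanner is centred between the open fingers, with its nose at (320,150) and its rear at (318,288). Nothing else is in the fingers' path. I'll descend and grip.

drive_tool:
  moves: "0 -0.001 0.03 1 1; 0 -0.001 0.06 1 1; 0 -0.001 0.09 1 1; 0 -0.001 0.115 1 1; 0 -0.001 0.135 1 1; 0 -0.001 0.146 1 1; 0 -0.001 0.146 1 1; 0 -0.001 0.146 1 1"
  grip_force: 30

```text
time_s: 5.5
tool_pos: [0.4693, -0.267, 0.1246]
tool_rot: [179.9, 0.0, 97.1]
force: [0.5, 0.0, 0.6]
grip_width: 0.0871
```

drive_tool:
  moves: "0 0 0 0 -1; 0 0 0 0 -1; 0 0 0 0 -1; 0 0 0 0 -1; 0 0 0 0 -1; 0 0 0 0 -1; 0 0 0 0 -1; 0 0 0 0 -1"
  grip_force: 30

```text
time_s: 6.3
tool_pos: [0.4688, -0.2669, 0.1238]
tool_rot: [180.0, 0.0, 97.0]
force: [0.1, 0.4, -0.1]
grip_width: 0.0457
```

drive_tool:
  moves: "0 0 -0.01 0 -1; 0 0 -0.025 0 -1; 0.01 0 -0.04 0 -1; 0.03 0.01 -0.047 0 -1; 0.05 0.02 -0.047 0 -1; 0.07 0.03 -0.047 0 -1; 0.09 0.04 -0.047 -1 -1; 0.11 0.045 -0.047 -2 -1"

```text
time_s: 7.1
tool_pos: [0.5007, -0.151, 0.1716]
tool_rot: [179.9, 0.0, 99.1]
force: [0.9, -0.1, -3.4]
grip_width: 0.0456
```

drive_tool:
  moves: "0.015 0.005 0 -0.5 -1; 0.03 0.01 0 -1 -1; 0.04 0.014 0 -1.2 -1; 0.048 0.016 0 -1.2 -1; 0.048 0.016 0 -1.2 -1; 0.048 0.016 0 -1.2 -1; 0.048 0.016 0 -1.2 -1; 0.048 0.016 0 -1.2 -1"

```text
time_s: 7.9
tool_pos: [0.5079, -0.1032, 0.1708]
tool_rot: [180.0, 0.0, 100.1]
force: [-0.4, -0.3, -1.7]
grip_width: 0.0459
```

```bash
python3 - <<'E'
from h import *
np.set_printoptions(precision=4,suppress=True)
o=get_obs();print(o["tool_pos"],o["tool_rot"],o["grip_width"],o["time_s"])
ims=[]
for n,b in(("scene",(280,150,460,330)),("top",(220,190,400,310)),("wrist",(0,0,640,480))):
    im,d=read_camera(n);K,T=KT(n);P=cloud(d,K,T)
    f=P.reshape(-1,3)
    if n=="wrist":
        q=f[(abs(f[:,0]-.51)<.05)&(abs(f[:,1]+.08)<.09)&(f[:,2]>.20)&(f[:,2]<.225)];print(n,rect(q),np.median(q[:,2]))
    for t in("scanner_window","sticker"):
        for r in pinpoint(n,t)[:2]:print(n,t,np.array(r["uv"]),round(r["conf"],2),at_z(r["uv"],.189,K,T))
    x0,y0,x1,y1=b;ims.append(cv2.resize(im[y0:y1,x0:x1,::-1],(400,400)))
cv2.imwrite("pics/aim.png",np.hstack([ims[0],ims[2]]))
E
```

```text
[ 0.5079 -0.1032  0.1708] [179.9961   0.0116 100.1433] 0.045882244658390775 7.9
scene scanner_window [374.3 198.2] 0.94 [ 0.3905 -0.0603  0.189 ]
scene scanner_window [261.4 132.8] 0.86 [ 0.3489 -0.4611  0.189 ]
scene sticker [400.2 240.1] 0.6 [0.4769 0.0647 0.189 ]
top scanner_window [374.3 315. ] 0.92 [ 0.3028 -0.2334  0.189 ]
top scanner_window [423.7 209.8] 0.77 [ 0.5818 -0.3764  0.189 ]
top sticker [262.4 255.1] 0.76 [0.4711 0.0629 0.189 ]
wrist (array([502., -74.]), array([64.2, 87. ]), 10.2, 30286) 0.21292815525396092
wrist scanner_window [ 18.9 177. ] 0.89 [ 0.3846 -0.071   0.189 ]
wrist scanner_window [316.7 127.5] 0.78 [ 0.4945 -0.0326  0.189 ]
```

View pics/aim.png

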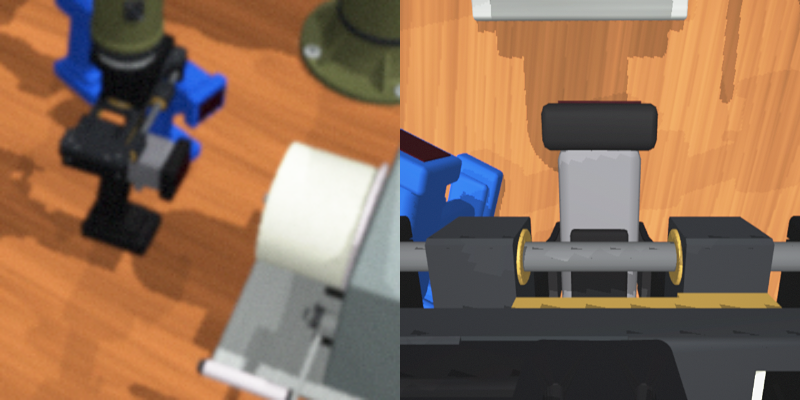

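Aim looks right: the window measures (0.4945, -0.033, 0.189), about 10 cm from the sticker and less than 3 mm off its normal. The wrist crop shows the scanner straight in the jaws. Holding steady.

drive_tool:
  moves: "0 0 0 0 -1; 0 0 0 0 -1; 0 0 0 0 -1; 0 0 0 0 -1; 0 0 0 0 -1; 0 0 0 0 -1; 0 0 0 0 -1; 0 0 0 0 -1"

```text
time_s: 9.15
tool_pos: [0.508, -0.1024, 0.1707]
tool_rot: [180.0, -0.0, 100.2]
force: [-0.0, 0.3, -2.5]
grip_width: 0.0459
```

drive_tool:
  moves: "0 0 0 0 -1; 0 0 0 0 -1; 0 0 0 0 -1; 0 0 0 0 -1; 0 0 0 0 -1; 0 0 0 0 -1; 0 0 0 0 -1; 0 0 0 0 -1"

```text
time_s: 9.95
tool_pos: [0.5081, -0.1024, 0.1708]
tool_rot: [180.0, -0.0, 100.2]
force: [-0.5, -0.3, -2.4]
grip_width: 0.0464
```

```bash
python3 - <<'E'
from h import *
np.set_printoptions(precision=4,suppress=True)
# two independent sticker checks: depth in scene (camera sees upper roll?) and top image dark/white end strip
o=get_obs();print(o["tool_pos"],o["tool_rot"],o["grip_width"],o["time_s"],abs(o["joint_velocities"]).max())
E
```

```text
[ 0.5081 -0.1024  0.1708] [179.9937  -0.0019 100.2285] 0.04644354633306448 9.95 0.0984971719961278
```

drive_tool:
  moves: "-0.01 -0.005 0 0 -1; -0.03 -0.015 0 0.5 -1; -0.055 -0.025 0 1 -1; -0.08 -0.035 0 1.5 -1; -0.105 -0.045 0 2 -1; -0.13 -0.055 0 2.5 -1; -0.148 -0.064 0 3 -1; -0.155 -0.068 0 3.2 -1"

```text
time_s: 10.75
tool_pos: [0.467, -0.2704, 0.171]
tool_rot: [-180.0, 0.1, 96.8]
force: [-0.4, -0.3, -2.9]
grip_width: 0.0456
```

drive_tool:
  moves: "0 0 0 0 -1; 0 0 0.012 0 -1; 0 0 0.024 0 -1; 0 0 0.034 0 -1; 0 0 0.040 0 -1; 0 0 0.044 0 -1; 0 0 0.046 0 -1; 0 0 0.046 0 -1"

```text
time_s: 11.55
tool_pos: [0.4687, -0.267, 0.1246]
tool_rot: [-180.0, -0.0, 97.0]
force: [-0.5, -0.2, -2.3]
grip_width: 0.0459
```

drive_tool:
  moves: "0 0 0.0005 0 -1; 0 0 0.001 0 -1; 0 0 0.0015 0 -1; 0 0 0.002 0 -1; 0 0 0.002 0 -1; 0 0 0.002 0 -1; 0 0 0.002 0 -1; 0 0 0.002 0 -1"

```text
time_s: 12.35
tool_pos: [0.469, -0.2672, 0.1237]
tool_rot: [179.9, -0.0, 97.0]
force: [-2.0, 1.6, 5.0]
grip_width: 0.0457
```

Contact with the desk (+5 N up). Opening and dwelling, then rising.

drive_tool:
  moves: "0 0 0 0 0.2; 0 0 0 0 0.5; 0 0 0 0 1; 0 0 0 0 1; 0 0 0 0 1; 0 0 0 0 1; 0 0 0 0 1; 0 0 0 0 1"

```text
time_s: 13.15
tool_pos: [0.4687, -0.267, 0.1227]
tool_rot: [180.0, -0.0, 97.0]
force: [-0.8, -0.2, 0.1]
grip_width: 0.0864
```

drive_tool:
  moves: "0 0 -0.01 0 1; 0 0 -0.03 0 1; 0 0 -0.05 0 1; 0 0 -0.08 0 1; 0 0 -0.11 0 1; 0 0 -0.146 0 1; 0 0 -0.146 0 1; 0 0 -0.146 0 1"

```text
time_s: 13.95
tool_pos: [0.469, -0.2673, 0.2699]
tool_rot: [179.9, 0.0, 97.0]
force: [-0.2, 0.4, -0.4]
grip_width: 0.0868
```

```bash
python3 - <<'E'
from h import *
np.set_printoptions(precision=4,suppress=True)
o=get_obs();print(o["tool_pos"],o["tool_rot"],o["grip_width"],o["time_s"],o["qpos"])
im,d=read_camera("wrist");K,T=KT("wrist");f=cloud(d,K,T).reshape(-1,3)
q=f[(abs(f[:,0]-.468)<.06)&(abs(f[:,1]+.25)<.09)&(f[:,2]>.15)&(f[:,2]<.18)];print(rect(q),np.median(q[:,2]))
for lo in range(-300,-220,20):
    s=q[(q[:,1]*1000>lo)&(q[:,1]*1000<=lo+10)];print(lo+5,len(s),(s[:,0].min()+s[:,0].max())/2,np.median(s[:,2]))
E
```

```text
[ 0.469  -0.2673  0.2699] [179.8658   0.0209  97.0209] 0.08681226570634167 13.95 [-25.0159   4.1127  55.1292  96.4242  -3.4793  81.1179  37.5956]
(array([ 466.7, -253.4]), array([ 59.6, 117.7]), 7.0, 10042) 0.16502317214083181
-295 736 0.472049549272365 0.16758148939777182
-275 783 0.46911521108510124 0.16749794656018524
-255 822 0.46708981742056166 0.16754387238473373
-235 865 0.46457495778923485 0.1636547664380456
```

Scanner is back upright (head top level at about 0.165–0.168, same as before). Now to the roller.

drive_tool:
  moves: "0.03 0.02 -0.02 0 1; 0.07 0.04 -0.04 0 1; 0.11 0.065 -0.04 -1 1; 0.15 0.09 -0.04 -2 1; 0.19 0.115 -0.04 -3 1; 0.23 0.14 -0.04 -3 1; 0.27 0.16 -0.03 -3 1; 0.31 0.18 -0.02 -3 1"

```text
time_s: 14.8
tool_pos: [0.6093, 0.0645, 0.287]
tool_rot: [-179.9, 0.0, 100.0]
force: [0.2, -0.6, -0.0]
grip_width: 0.0871
```

drive_tool:
  moves: "0.03 0.02 0 0 1; 0.055 0.035 0.01 0 1; 0.068 0.04 0.01 0 1; 0.068 0.04 0.01 0 1; 0.068 0.04 0.01 0 1; 0.068 0.04 0.01 0 1; 0.068 0.04 0.01 0 1; 0.068 0.04 0.01 0 1"

```text
time_s: 15.6
tool_pos: [0.6369, 0.1353, 0.2794]
tool_rot: [179.9, -0.0, 99.9]
force: [-0.5, -0.1, -0.3]
grip_width: 0.0869
```

```bash
python3 - <<'E'
from h import *
np.set_printoptions(precision=4,suppress=True)
o=get_obs();print(o["tool_pos"],o["tool_rot"],o["time_s"],o["qpos"])
im,d=read_camera("wrist");K,T=KT("wrist");cv2.imwrite("pics/w3.png",im[:,:,::-1]);P=cloud(d,K,T);f=P.reshape(-1,3)
q=f[(abs(f[:,0]-.643)<.035)&(abs(f[:,1]-.139)<.06)&(f[:,2]>.085)&(f[:,2]<.12)];print(rect(q),np.median(q[:,2]),q[:,2].max())
for lo in range(70,200,15):
    s=q[(q[:,1]*1000>lo)&(q[:,1]*1000<=lo+10)]
    if len(s)>10:print(lo+5,len(s),s[:,0].min(),s[:,0].max(),s[:,2].max())
for r in pinpoint("wrist","roller_mid")[:2]:print(r,at_z(r["uv"],.109,K,T))
E
```

```text
[0.6369 0.1353 0.2794] [179.9499  -0.0205  99.9254] 15.6 [-43.967   20.0502  39.5089  79.2172 -12.6686  85.1278   4.8034]
(array([633.4, 141. ]), array([ 33.8, 111. ]), 10.0, 2355) 0.10721616909192327 0.110671279602362
90 107 0.6410888017269294 0.6588375338620344 0.11027737142923594
105 196 0.6385246515191361 0.6575979025666266 0.10980032638361187
120 201 0.6360186561852728 0.6547462741540843 0.11049225666867424
135 206 0.6334040272008618 0.652178550442298 0.11029936827572073
150 209 0.6307079573088089 0.6492335298014825 0.11060281205513545
165 215 0.6281997783446713 0.6464684902297962 0.11047138601218798
180 230 0.624726531936609 0.6437123352721549 0.11057874283019375
195 237 0.6082340081086937 0.6412370050319065 0.11062807081765386
{'uv': [328.4, 210.8], 'conf': 0.84} [0.6442 0.1436 0.109 ]
```

View pics/w3.png

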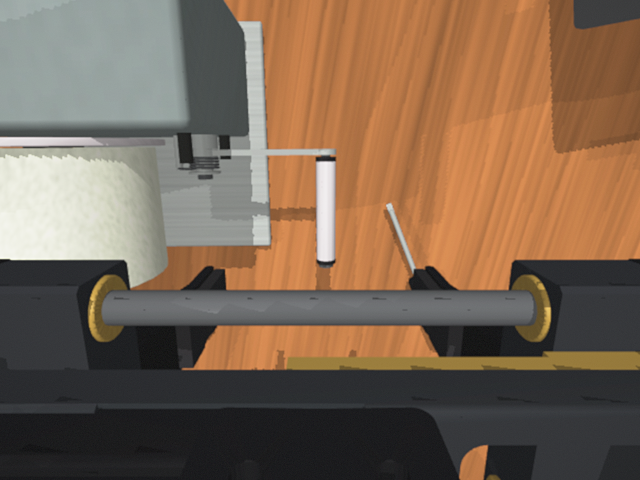

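View: the roller runs from (325,158) to (325,263), open at its near end. The arm joins it at row 152, and the screwdriver tip at (388,205) lies flat well below finger level. Descending over the roller.

drive_tool:
  moves: "0.003 0.006 0.03 0 1; 0.003 0.006 0.065 0 1; 0.003 0.006 0.1 0 1; 0.003 0.006 0.13 0 1; 0.003 0.006 0.16 0 1; 0.003 0.006 0.185 0 1; 0.003 0.006 0.198 0 1; 0.003 0.006 0.198 0 1"

```text
time_s: 16.5
tool_pos: [0.641, 0.1404, 0.0789]
tool_rot: [-179.8, 0.0, 100.0]
force: [0.3, 0.5, 1.0]
grip_width: 0.0872
```

drive_tool:
  moves: "0 0 0 0 -1; 0 0 0 0 -1; 0 0 0 0 -1; 0 0 0 0 -1; 0 0 0 0 -1; 0 0 0 0 -1; 0 0 0 0 -1; 0 0 0 0 -1"
  grip_force: 40

```text
time_s: 17.3
tool_pos: [0.6423, 0.1407, 0.0807]
tool_rot: [180.0, -0.0, 100.0]
force: [-0.0, -0.4, -0.1]
grip_width: 0.0313
```

drive_tool:
  moves: "0 0 0 0 -1; 0 0 0 0 -1; 0 0 0 0 -1; 0 0 0 0 -1; 0 0 0 0 -1; 0 0 0 0 -1; 0 0 0 0 -1; 0 0 0 0 -1"

```text
time_s: 18.1
tool_pos: [0.6424, 0.1407, 0.0808]
tool_rot: [180.0, -0.0, 100.0]
force: [2.0, -0.0, -0.5]
grip_width: 0.0168
```

drive_tool:
  moves: "0 -0.0004 -0.0088 0 -1; 0 -0.0014 -0.0175 0 -1; 0 -0.0032 -0.0261 0 -1; 0 -0.0056 -0.0346 0 -1; 0 -0.0087 -0.0428 0 -1; 0 -0.0124 -0.0508 0 -1; 0 -0.0168 -0.0584 0 -1; 0 -0.0218 -0.0657 0 -1"

```text
time_s: 18.9
tool_pos: [0.6206, 0.1367, 0.1472]
tool_rot: [180.0, 0.0, 100.0]
force: [2.8, 0.7, -4.1]
grip_width: 0.0167
```

drive_tool:
  moves: "0 -0.0055 -0.0068 0 -1; 0 -0.0116 -0.0132 0 -1; 0 -0.0181 -0.0191 0 -1; 0 -0.0251 -0.0244 0 -1; 0 -0.0325 -0.0292 0 -1; 0 -0.0403 -0.0333 0 -1; 0 -0.0483 -0.0368 0 -1; 0 -0.0567 -0.0397 0 -1"

```text
time_s: 19.7
tool_pos: [0.5648, 0.1266, 0.1865]
tool_rot: [179.9, 0.0, 100.0]
force: [5.9, -0.2, -4.5]
grip_width: 0.0171
```

drive_tool:
  moves: "0 -0.002 -0.0005 0 -1; 0 -0.004 -0.001 0 -1; 0 -0.006 -0.001 0 -1; 0 -0.006 -0.001 0 -1; 0 -0.006 -0.001 0 -1; 0 -0.006 -0.001 0 -1; 0 -0.006 -0.001 0 -1; 0 -0.006 -0.001 0 -1"

```text
time_s: 20.5
tool_pos: [0.5623, 0.1262, 0.1873]
tool_rot: [179.5, 0.1, 100.0]
force: [13.5, 0.9, -11.3]
grip_width: 0.017
```

```bash
python3 - <<'E'
from h import *
np.set_printoptions(precision=4,suppress=True)
o=get_obs();print(o["tool_pos"],o["tool_rot"],o["time_s"],o["qpos"],o["force"],o["grip_width"])
piv=np.array([.5347,.1198,.1]);g=o["tool_pos"]+[0,0,.019]-piv;yaw=np.radians(100.2);h=g@[np.sin(yaw),-np.cos(yaw),0];print("r,theta",np.hypot(h,g[2]),np.arctan2(g[2],h))
for n,b in(("scene",(270,150,510,350)),("top",(160,170,420,310))):
    im,d=read_camera(n);cv2.imwrite(f"pics/{n}9.png",cv2.resize(im[b[1]:b[3],b[0]:b[2],::-1],None,fx=2.8,fy=2.8,interpolation=cv2.INTER_CUBIC))
E
```

```text
[0.5623 0.1262 0.1873] [179.5473   0.0596 100.0167] 20.5 [-49.8941  11.7211  39.4584  98.3871  -7.7214  72.2092   1.3038] [ 13.5467   0.9191 -11.3386] 0.016963103262229072
r,theta 0.11003717089697192 1.3107848871661192
```

View pics/scene9.png

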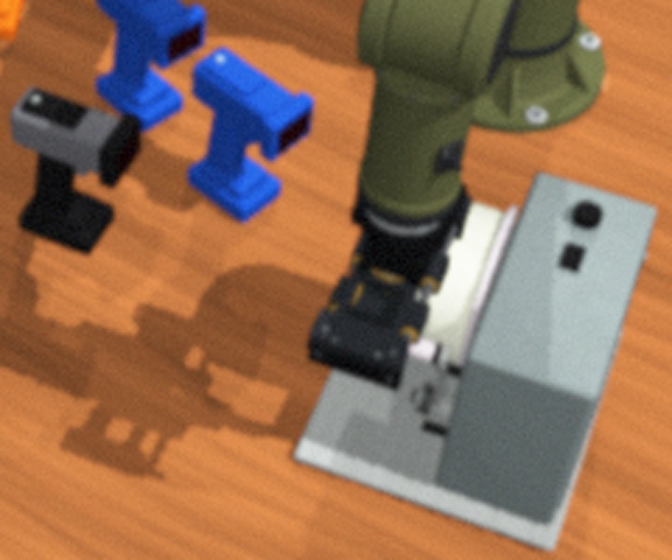

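Scene crop: the gripper holds the roller up beside the roll, with the arm nearly upright. The grey scanner stands upright at (75,165). The force rose from about 7 to 18 N while the tool stalled, so the arm is on its stop (θ≈1.31 from geometry). One hold call, then I'll hand in.

drive_tool:
  moves: "0 0 0 0 -1; 0 0 0 0 -1; 0 0 0 0 -1; 0 0 0 0 -1; 0 0 0 0 -1; 0 0 0 0 -1; 0 0 0 0 -1; 0 0 0 0 -1"

```text
time_s: 21.4
tool_pos: [0.5623, 0.1261, 0.1873]
tool_rot: [179.5, 0.1, 100.0]
force: [14.4, 0.5, -11.4]
grip_width: 0.017
```

```bash
python3 - <<'E'
from h import *
o=get_obs();print(o["tool_pos"],o["tool_rot"],o["force"],o["grip_width"],o["time_s"])
g=o["tool_pos"]
if .010<o["grip_width"]<.022 and g[2]>.183: print(sign_off())
E
```

```text
[0.5623077  0.12614396 0.18733282] [1.79546037e+02 6.10157015e-02 1.00015005e+02] [ 14.44552361   0.52490849 -11.39145062] 0.017038897268033634 21.4
the job is handed in; nothing more can be done
None
```

The job is handed in at 21.4 s, with the gripper still holding the tension arm against its stop. The sign-off gave no verdict.

- **Scan:** I picked up the black/grey scanner and aimed it at the sticker. Its window was about 10 cm away, measured within about 3 mm of the sticker's centre and nearly square to it. I held it steady for about 2 s.
- **Scanner set down:** I put it back where it had stood and let go only once it touched the desk. From close up its head top measured 0.165–0.168 m, the same height as before, and the last picture shows it upright.
- **Tension arm:** I gripped it by the roller and swung it up. The position works out to about 1.31 rad (stop at 1.30). At the end the tool stalled and the force rose to about 18 N, which then held steady. The finger opening of 17 mm fits the 18 mm roller.
- **Checks that disagreed:** The sticker's height came out between 0.187 and 0.192 m depending on the method, and I used 0.189 m. The scene and top cameras put its position up to 8 mm off the wrist-camera estimate I used. Both are inside the 15 mm tolerance.
- **Not re-measured:** I did not measure the spare roll, mug or screwdriver again at the end. No move was planned to touch them, and I saw no sign of contact.

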